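# Load the bench kiln and shut its door

## Task

Slide the steel tray with the orange-topped tab, the casting flask standing in it, in under the low kiln roof until it is fully inside. Then push the hinged blue kiln door shut until it is fully home on its catch. Keep the flask upright in the tray, and leave the spare brass flask on the apron alone.

Things in the scene. Friction and masses are not known exactly. Their poses are not given: they have to be found in the camera images.
- kiln: Low grey bench kiln, fixed, cold. Origin: on the table top, mid-width in the plane of its mouth. +x into the chamber, +y left, z up. In front of the mouth a concrete apron slab (x -240 to 0, y -180 to +110 mm), its top 10 mm above the table, runs level into the chamber floor. First 90 mm behind the mouth: a throat 184 mm wide, top 94 mm above the table; then a body 300 mm wide, 150 mm high.
- kiln_mouth (a point): Centre of the kiln's mouth, 41 mm above the table, in the mouth plane; kiln's axes. The mouth is 110 mm wide and 62 mm high (10 to 72 mm above the table) under a low roof; the chamber keeps this section and is 190 mm deep from the mouth. The shut door's inner face lies in the mouth plane.
- tray_mid (a point): Dark steel open tray, 130 mm long (x), 96 mm wide (y), rim 14 mm high, walls and floor 4 mm, 0.35 kg, loose on the apron. This point: its centre, 7 mm above its underside. Its +x end goes into the kiln first, x along the kiln's x.
- tray_tab (a point): Grip point on the tray's upright tab: steel post with orange top band, 22 mm long (x), 14 mm wide (y), top 50 mm above the tray's underside, on the tray's centre line 53 mm behind its centre (near end; back face 64 mm behind). Point: on the post's axis, 40 mm above the underside. Tray's axes. Pinch its 14 mm width from above. The tab too goes into the chamber, so the last stretch must be pushed.
- flask_mid (a point): Steel casting flask with a white top, a solid upright cylinder 60 mm in diameter and 50 mm high, about 0.35 kg, standing loose in the tray ahead of the tab (8 mm of room under the kiln roof). This point is its centre, half-way up.
- door (a joint): Blue kiln door, angle in rad: 0 = shut, fully home; 1.75 to 2.1 at the start (wide open). Vertical hinge left of the mouth; opening turns it clockwise seen from above. Stays where left, but from 0.12 to 0.06 rad a sprung roller catch resists with about 6 N at the handle and pushes it ajar again; past that the catch pulls it home and holds it.
- door_hinge (a point): Point on the hinge axis, at kiln x -15, y +85 mm, 52 mm above the table. The axis lies in the door's outer face. Panel: 180 mm wide, 15 mm thick, 12 to 92 mm above the table. Axes turn with the door: -y runs from the hinge to its free edge (175 mm away), -x points out of its outer face; when shut they are the kiln's axes.
- door_handle (a point): Middle of the upright steel handle bar (10 mm thick, 56 mm long) on the door's outer face: 130 mm from the hinge along the door and 35 mm out from the outer face, 52 mm above the table. Same axes as door_hinge.
- spare_mid (a point): Spare brass flask with a black top, an upright cylinder 44 mm in diameter and 60 mm high, standing on the right part of the apron. Its centre, half-way up. To be left alone.
Things that resemble listed ones, but are neither listed nor needed, are in the scene too. Of the things that look like the part that bears flask_mid, the middle-sized one is meant.

How it is judged:
On the way:
1. the tray is slid in under the kiln roof (no more than 25 mm of it still outside) with the flask upright, the door still open (x of tray_mid in the frame of kiln above 0.04 m and angle between flask_mid's own z axis and vertical below 0.15 rad and value of joint door above 0.3 rad), for 0.1 s.
At the end, for the whole second after the job is handed in: The door is fully home on its catch (within 0.02 rad of shut); the tray is fully inside the chamber, flat on its floor (its centre at least 60 mm behind the mouth); the flask stands upright (within 0.1 rad) in the tray (value of joint door below 0.02 rad and x of tray_mid in the frame of kiln above 0.06 m and z of tray_mid in the frame of kiln below 0.022 m and angle between each of tray_mid, flask_mid's own z axis and vertical below 0.1 rad and horizontal distance between flask_mid and tray_mid below 0.05 m); the robot touches nothing.
It fails at once if the flask is tipped by more than 0.5 rad (angle between flask_mid's own z axis and vertical above 0.5 rad).
It fails at once if the spare flask is moved by more than 25 mm (distance of spare_mid from where it was at the start of the episode above 0.025 m).
It also fails if it takes over 70 s, if anything falls off the work surface, if the arm or the gripper's body presses on something with over 40 N, if the wrist force passes 120 N, or if a joint passes its speed limit or range.

## Robot

A 6-joint arm with a two-finger parallel gripper is mounted at the origin on the work surface. World frame = base frame: x ahead of the robot, y to its left, z up, the work surface at z = 0. Lengths are in m, angles in rad, forces in N, time in s.
With the tool pointing down it reaches from about 0.3 to 0.775 m from the base axis. Payload 14.6 kg.
Tool frame: the origin (TCP) lies between the finger pads; the fingertips stand 8 mm ahead of it and the grasp point (between the pads) lies 11 mm behind it; x points along the fingers, y is the direction in which the jaws open and shut, and the axes are right-handed (so a half turn about x gives the same grasp; the last joint's range is limited). The gripper opens to 94 mm and grips with 3 to 60 N. Pads are 16 mm wide; open, the fingers measure 119 mm over their backs; the gripper's body (75 mm by 177 mm) begins 78 mm behind the grasp point.
Start: joints at [1.172, 0.3, 1.521, -0, 1.321, -0.067], TCP at [0.179, 0.52, 0.213] pointing down, gripper open.
Joint ranges: [-3.03, 3.03], [-0.79, 2.21], [0.23, 2.52], [-1.04, 4.18], [0, 3.07], [-2.55, 2.55]. Speed limits (rad/s): [2.22, 2.22, 2.57, 3.14, 3.14, 3.14].

## Interface

Orientations are given as [roll, pitch, yaw] about the fixed x, y, z axes, in that order (R = Rz(yaw) Ry(pitch) Rx(roll)).
In Python, from station import ctrl gives the robot as it stands.
- The arm moves only by the shell command python3 -m creep 'ROWS' [FORCE]. ROWS is a JSON object of lists of equal length, an entry for each row: "hand": the closure, from -1 (fully open) to 1 (shut); "slide": the shift along the tool's x, y, z in m, a list of three; "spin": the turn about the tool's x in degrees. A call has 1 to 12 rows; each row is the pose to reach, as a shift and turn from the pose commanded when the call began, along the tool's axes at that moment; what a row does not reach only later rows make up. A row lasts 1/12 s, in which the tool goes at most 41.7 mm and 7.16 degrees, less where a joint would pass 70% of its speed; a pose out of reach is approached as far as the arm can. A call with a gripper value outside its range is refused whole. The fingers move at their own pace and stop on an object; FORCE is the grip in N (left out, the last holds). Time passes only in rows, so rows that repeat a pose let the fingers close. It gives the time, the measured TCP pose, the force and the opening at its end, in the units of the state.
- ctrl.get_obs(): the state, without advancing time (a new reading comes with each control period).
- ctrl.camera(name): name is "side" or "top"; returns the picture (384x512x3 uint8, red, green, blue); there is no depth.
- ctrl.calibration(name): a dict with "K" (3x3 intrinsics, pixels), "k1" (the pictures are not rectified: a ray, as slopes to the right and down, at radius r is drawn at 1 + k1 r^2 times it, then the intrinsics apply), "R" (3x3) and "t" (3): a world point X has camera coordinates R X + t. Camera axes: x right, y down, z forward; pixel columns grow to the right and rows downward; lengths in m; the calibration is good to about 2 mm. A picture is of the moment at which its call begins. calibration takes no time and is no camera call.
- ctrl.hand_in(): hands the job in, once; it reports no verdict.
The state is a dict: "time_s": time; "qpos": joint angles; "joint_vel": joint speeds; "tau": joint torques, N m; "ee_pos": TCP position; "eef_rot": TCP orientation; "force": force on the tool from outside, world axes, zero at the start; "moment": the same for the moment, N m; "grip_width": finger opening in m.
Only numpy, scipy, OpenCV 4.12 (cv2) and the standard library are available. Lean on these libraries where they do the work, as an engineer would, in place of code of your own. Each camera call takes 0.05 s, during which the arm holds its last target.

## Working session

There is one attempt and no reset: what is moved stays moved. The work goes in short steps, Python scripts to look and compute and a shell command to move; the robot and the scene stay as the last step left them, time stands still between calls to the robot, and variables do not carry over. Pictures are saved under pics/ and viewed, and the job is handed in when it is done.

```bash
ls; mkdir -p pics; python3 - <<'E'
from station import ctrl
import cv2
for n in ("side","top"):
    im=ctrl.camera(n); cv2.imwrite(f"pics/{n}0.png",im[:,:,::-1])
    c=ctrl.calibration(n); print(n,c)
o=ctrl.get_obs(); print(o)
E
```

```text
pics
side {'K': array([[440.1081943 ,   0.        , 251.05893203],
       [  0.        , 440.1081943 , 185.79352552],
       [  0.        ,   0.        ,   1.        ]]), 'k1': 0.016518558732058337, 'R': array([[ 0.77590725, -0.6306246 ,  0.01674985],
       [-0.37206508, -0.47890012, -0.79512405],
       [ 0.50944629,  0.61071048, -0.60621547]]), 't': array([-0.40741098,  0.23984936,  0.66519908])}
top {'K': array([[484.15398595,   0.        , 254.53126727],
       [  0.        , 484.15398595, 187.61617664],
       [  0.        ,   0.        ,   1.        ]]), 'k1': -0.0974280013451133, 'R': array([[-0.01154071, -0.99944979, -0.03109563],
       [-0.99485808,  0.01460581, -0.10022014],
       [ 0.10061917,  0.02977913, -0.99447925]]), 't': array([0.00762856, 0.49936703, 0.93173022])}
{'time_s': 0.1, 'qpos': array([ 1.17240723e+00,  3.00430263e-01,  1.52151441e+00, -2.02804363e-05,
        1.32070802e+00, -6.65904062e-02]), 'joint_vel': array([ 0.00063321, -0.0018713 , -0.00134723,  0.00035227,  0.00089174,
        0.00047964]), 'tau': array([ 2.11950828e-03, -5.32649624e+01, -3.53285766e+01,  7.09657255e-02,
        2.34694808e-02, -7.19243758e-05]), 'ee_pos': array([0.1790731 , 0.51978987, 0.21293693]), 'eef_rot': array([-1.61885719,  1.56973611, -1.95065085]), 'force': array([ 0.65393461,  0.19770008, -0.48102862]), 'moment': array([ 0.02902926, -0.01630614,  0.02148793]), 'grip_width': 0.09425635414590226}
```

View pics/side0.png

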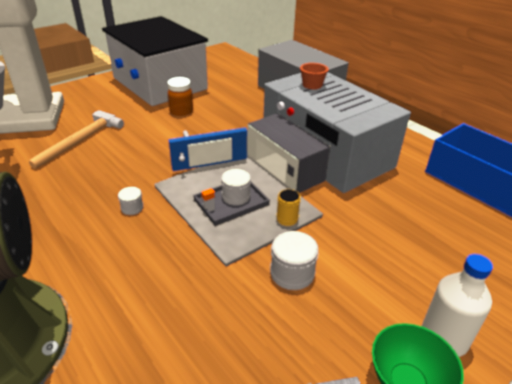

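View pics/top0.png

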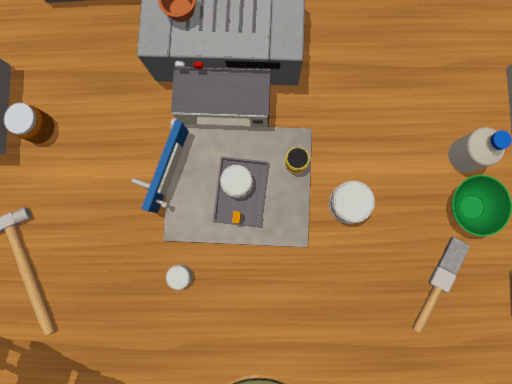

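```bash
cat > h.py <<'E'
import numpy as np, cv2
from station import ctrl
def ray(n,u,v):
    c=ctrl.calibration(n);K=c["K"];R=np.array(c["R"]);t=np.array(c["t"])
    xd=np.array([(u-K[0,2])/K[0,0],(v-K[1,2])/K[1,1]]);x=xd.copy()
    for _ in range(20): x=xd/(1+c["k1"]*(x@x))
    return -R.T@t, R.T@np.array([x[0],x[1],1])
def onz(n,u,v,z):
    o,d=ray(n,u,v); return o+d*(z-o[2])/d[2]
def proj(n,X):
    c=ctrl.calibration(n);K=c["K"];p=np.array(c["R"])@np.array(X)+c["t"];s=p[:2]/p[2];s=s*(1+c["k1"]*(s@s))
    return s*K[0,0]+K[:2,2]
def two(a,b):
    (o1,d1),(o2,d2)=ray("top",*a),ray("side",*b)
    A=np.stack([d1,-d2],1);l=np.linalg.lstsq(A,o2-o1,rcond=None)[0]
    p,q=o1+l[0]*d1,o2+l[1]*d2
    return (p+q)/2,np.linalg.norm(p-q)
E
python3 - <<'E'
import cv2
a=cv2.imread("pics/top0.png")[60:260,130:330];cv2.imwrite("pics/t0c.png",cv2.resize(a,(800,600)[:1]*1+(800,) if 0 else (600,600),interpolation=cv2.INTER_CUBIC))
a=cv2.imread("pics/side0.png")[110:270,140:340];cv2.imwrite("pics/s0c.png",cv2.resize(a,(750,600),interpolation=cv2.INTER_CUBIC))
E
```

```text
(no output)
```

View pics/t0c.png

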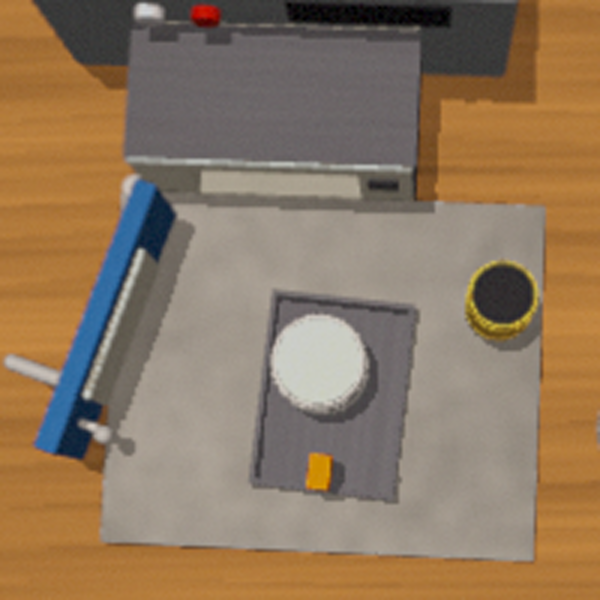

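View pics/s0c.png

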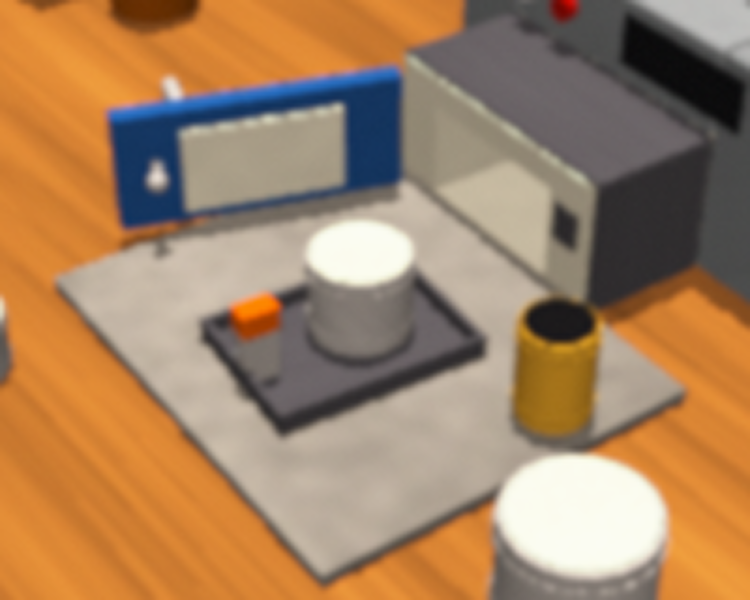

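```bash
cat > m0.py <<'E'
from h import *
P=lambda u,v,z: onz("top",130+(u+.5)/3-.5,60+(v+.5)/3-.5,z)
src=[(-.24,.11),(-.24,-.18),(0,-.18),(0,.092),(0,-.092)]
pts=np.array([P(103,543,.01),P(533,560,.01),P(545,207,.01),P(125,160,.094),P(413,170,.094)])[:,:2]
src=np.array(src)
# rigid fit
a=src-src.mean(0);b=pts-pts.mean(0);th=np.arctan2((a[:,0]*b[:,1]-a[:,1]*b[:,0]).sum(),(a*b).sum())
Rk=np.array([[np.cos(th),-np.sin(th)],[np.sin(th),np.cos(th)]]);tk=pts.mean(0)-Rk@src.mean(0)
print("kiln",tk,np.degrees(th));print("res mm",((pts-(src@Rk.T+tk))*1e3).round(1))
tok=lambda p: (p[:2]-tk)@Rk
T=np.array([P(275,291,.024),P(415,306,.024),P(397,502,.024),P(251,485,.024)])
print("tray world",T.mean(0),"kiln",tok(T.mean(0)))
for i in range(4):print(np.linalg.norm(T[i]-T[(i+1)%4]))
d=T[0]+T[1]-T[2]-T[3];print("tray yaw",np.degrees(np.arctan2(d[1],d[0])))
for n,u,v,z in [("tab",319,460,.06),("flask",319,362,.064),("spare",503,293,.07)]:
  p=P(u,v,z);print(n,p,tok(p))
for n,u,v in [("door out hinge",137,183),("door in hinge",175,215),("d in hinge top",160,187),("door free out",37,440),("free in",62,450)]:
  p=P(u,v,.092);print(n,p,tok(p))
p=P(8,360,.08);print("handle top?",p,tok(p))
E
python3 m0.py
```

```text
kiln [0.63057989 0.06385602] -3.0471075760657245
res mm [[-0.1 -1.9]
 [ 1.1  1.3]
 [-1.4  0.6]
 [ 0.5 -1.6]
 [-0.1  1.6]]
tray world [0.49229913 0.02775382 0.024     ] kiln [-0.13616617 -0.04340174]
0.09375533287765157
0.13011157219600664
0.09663085007710387
0.12981807782164562
tray yaw -6.642746018478341
tab [0.44801935 0.03577134 0.06      ] [-0.18080954 -0.03774934]
flask [0.50993416 0.03500869 0.064     ] [-0.11894172 -0.03521971]
spare [ 0.55129557 -0.08195273  0.07      ] [-0.07142147 -0.14981711]
door out hinge [0.62149501 0.14673874 0.092     ] [-0.01347784  0.08228261]
door in hinge [0.60048541 0.12256906 0.092     ] [-0.03317294  0.0570303 ]
d in hinge top [0.61858871 0.13215045 0.092     ] [-0.01560456  0.06756046]
door free out [0.4608523 0.2082193 0.092    ] [-0.17716155  0.13513697]
free in [0.45448855 0.19245485 0.092     ] [-0.1826783   0.11905653]
handle top? [0.51239931 0.23064434 0.08      ] [-0.12687946  0.16027039]
```

```bash
cat > p.py <<'E'
from h import *
from scipy.spatial.transform import Rotation as Ro
KT=np.array([.6306,.0639]);KY=np.radians(-3.05)
Rk=np.array([[np.cos(KY),-np.sin(KY)],[np.sin(KY),np.cos(KY)]])
tok=lambda p:(np.array(p)[:2]-KT)@Rk
tow=lambda p:Rk@np.array(p)+KT
def st():
    o=ctrl.get_obs();R=Ro.from_euler("xyz",o["eef_rot"]).as_matrix()
    print("t",o["time_s"],"tcp",o["ee_pos"].round(4),"kiln",tok(o["ee_pos"]).round(4),"F",o["force"].round(1),"w",round(o["grip_width"],4),"jaw yaw",np.degrees(np.arctan2(R[1,1],R[0,1])).round(1))
    return o,R
def sl(o,R,p):  # slide to world p
    return (R.T@(np.array(p)-o["ee_pos"])).round(4)
E
python3 - <<'E'
from p import *
im=cv2.cvtColor(cv2.imread("pics/top0.png"),cv2.COLOR_BGR2HSV)
m=cv2.inRange(im,(8,200,150),(25,255,255));m[:205]=0;m[230:]=0;m[:,:220]=0;m[:,250:]=0
ys,xs=np.nonzero(m);print(xs.min(),xs.max(),ys.min(),ys.max(),len(xs))
print(im[205:228,236])
im2=cv2.cvtColor(cv2.imread("pics/side0.png"),cv2.COLOR_BGR2HSV)
for z in(.06,):
  for T in [(-.1362,-.0434)]:
    y=np.radians(-3.6);c=np.array(T)-.053*np.array([np.cos(y),np.sin(y)])
    w=tow(c);print("pred tab kiln",c,"world",w,"px top",proj("top",[*w,z]),"side",proj("side",[*w,z]))
o,R=st();print(R.round(3));print(o["qpos"])
E
```

```text
233 240 212 222 77
[[  0   9 111]
 [165  18 114]
 [171  16 113]
 [176  15 116]
 [150   9 110]
 [176  30 120]
 [ 16 174 185]
 [ 20 230 205]
 [ 20 253 205]
 [ 20 255 205]
 [ 21 255 205]
 [ 20 255 204]
 [ 21 255 205]
 [ 20 240 206]
 [ 21 250 206]
 [ 20 240 207]
 [ 21 255 206]
 [ 20 230 206]
 [ 14 130 118]
 [ 13  22 106]
 [ 14  28 153]
 [ 16  33 160]
 [ 15  32 161]]
pred tab kiln [-0.18909542 -0.0400721 ] world [0.43964031 0.03394594] px top [236.99692149 217.40609255] side [207.37339288 191.99686523]
t 0.1 tcp [0.1791 0.5198 0.2129] kiln [-0.4751  0.4312] F [ 0.7  0.2 -0.5] w 0.0943 jaw yaw 71.0
[[-0.     0.326  0.945]
 [-0.001  0.945 -0.326]
 [-1.    -0.001 -0.   ]]
[ 1.17240723e+00  3.00430263e-01  1.52151441e+00 -2.02804363e-05
  1.32070802e+00 -6.65904062e-02]
```

```bash
python3 - <<'E'
from p import *
o,R=st();print(sl(o,R,[.440,.0343,.13]),sl(o,R,[.440,.0343,.042]))
E
```

```text
t 0.1 tcp [0.1791 0.5198 0.2129] kiln [-0.4751  0.4312] F [ 0.7  0.2 -0.5] w 0.0943 jaw yaw 71.0
[ 0.0833 -0.3739  0.4048] [ 0.1713 -0.3738  0.4048]
```

```bash
python3 -m creep '{"hand":[-1,-1,-1,-1,-1,-1,-1,-1,-1,-1,-1,-1],"slide":[[0.006,-0.027,0.029],[0.012,-0.053,0.058],[0.018,-0.08,0.087],[0.024,-0.107,0.116],[0.03,-0.134,0.145],[0.036,-0.16,0.174],[0.042,-0.187,0.203],[0.048,-0.214,0.232],[0.054,-0.24,0.26],[0.06,-0.267,0.289],[0.066,-0.294,0.318],[0.071,-0.32,0.347]],"spin":[-1,-2,-3,-4,-5,-6,-7,-8,-9,-10,-11,-12.4]}'
python3 - <<'E'
from p import *
o,R=st();print(sl(o,R,[.440,.0343,.13]),sl(o,R,[.440,.0343,.042]))
E
```

```text
time_s: 1.1
ee_pos: [0.4033, 0.1024, 0.1421]
eef_rot: [-2.744, 1.571, -2.859]
force: [1.1, 0.5, -0.4]
grip_width: 0.0941
t 1.1 tcp [0.4033 0.1024 0.1421] kiln [-0.2291  0.0263] F [ 1.1  0.5 -0.4] w 0.0941 jaw yaw 83.4
[ 0.0121 -0.0634  0.0443] [ 0.1001 -0.0634  0.0443]
```

```bash
python3 -m creep '{"hand":[-1,-1,-1],"slide":[[0,0,0],[0,0,0],[0,0,0]],"spin":[0,0,0]}'
python3 - <<'E'
from p import *
o,R=st();print(sl(o,R,[.440,.0343,.11]),sl(o,R,[.440,.0343,.041]))
E
```

```text
time_s: 1.35
ee_pos: [0.4027, 0.1046, 0.1423]
eef_rot: [-3.125, 1.57, 3.042]
force: [-0.4, -1.1, 0.2]
grip_width: 0.0941
t 1.35 tcp [0.4027 0.1046 0.1423] kiln [-0.2297  0.0285] F [-0.4 -1.1  0.2] w 0.0941 jaw yaw 83.3
[ 0.0323 -0.0655  0.0452] [ 0.1013 -0.0655  0.0452]
```

```bash
python3 -m creep '{"hand":[-1,-1,-1,-1,-1,-1],"slide":[[0.01,-0.022,0.015],[0.02,-0.044,0.03],[0.032,-0.0655,0.0452],[0.032,-0.0655,0.0452],[0.032,-0.0655,0.0452],[0.032,-0.0655,0.0452]],"spin":[0,0,0,0,0,0]}'
python3 - <<'E'
from p import *
for n in("top","side"):cv2.imwrite(f"pics/{n}1.png",cv2.resize(ctrl.camera(n)[90:250,130:330,::-1],(750,600)))
o,R=st();print(sl(o,R,[.440,.0343,.041]))
E
```

```text
time_s: 1.85
ee_pos: [0.4401, 0.0354, 0.1108]
eef_rot: [1.152, 1.571, 1.038]
force: [-0.2, -1.1, 0.0]
grip_width: 0.0935
t 1.95 tcp [0.4401 0.0354 0.111 ] kiln [-0.1887 -0.0386] F [-0.6 -1.1  0.4] w 0.0938 jaw yaw 83.5
[ 0.07   -0.0011 -0.0001]
```

View pics/side1.png

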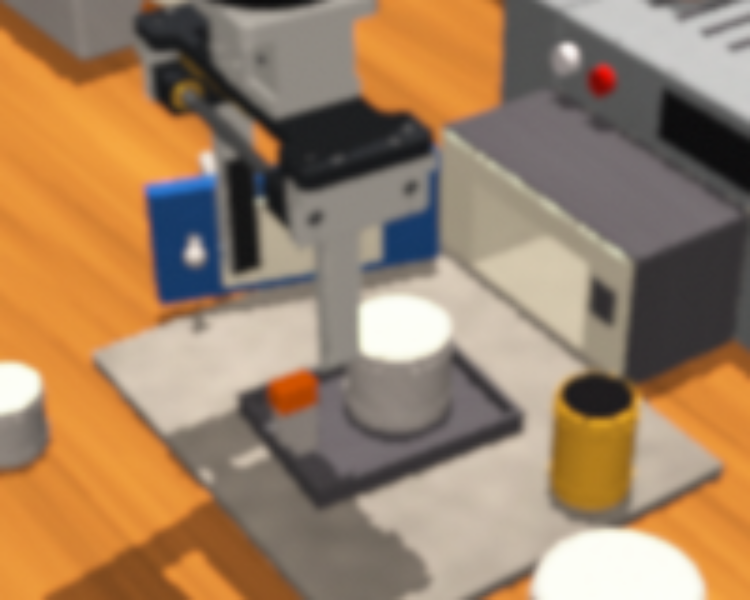

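```bash
python3 -m creep '{"hand":[-1,-1,-1,-1,1,1,1,1,1,1,1,1],"slide":[[0.03,-0.001,0],[0.055,-0.001,0],[0.07,-0.001,0],[0.07,-0.001,0],[0.07,-0.001,0],[0.07,-0.001,0],[0.07,-0.001,0],[0.07,-0.001,0],[0.07,-0.001,0],[0.07,-0.001,0],[0.07,-0.001,0],[0.07,-0.001,0]],"spin":[0,0,0,0,0,0,0,0,0,0,0,0]}' 25
python3 - <<'E'
from p import *
for n in("top","side"):cv2.imwrite(f"pics/{n}2.png",cv2.resize(ctrl.camera(n)[90:250,130:330,::-1],(750,600)))
st()
E
```

```text
time_s: 2.95
ee_pos: [0.4403, 0.0331, 0.0406]
eef_rot: [0.091, 1.571, -0.024]
force: [-0.6, -0.2, 0.1]
grip_width: 0.0441
t 3.05 tcp [0.4402 0.0331 0.0405] kiln [-0.1884 -0.0409] F [ 0.  -0.9  0.3] w 0.0358 jaw yaw 83.4
```

View pics/side2.png

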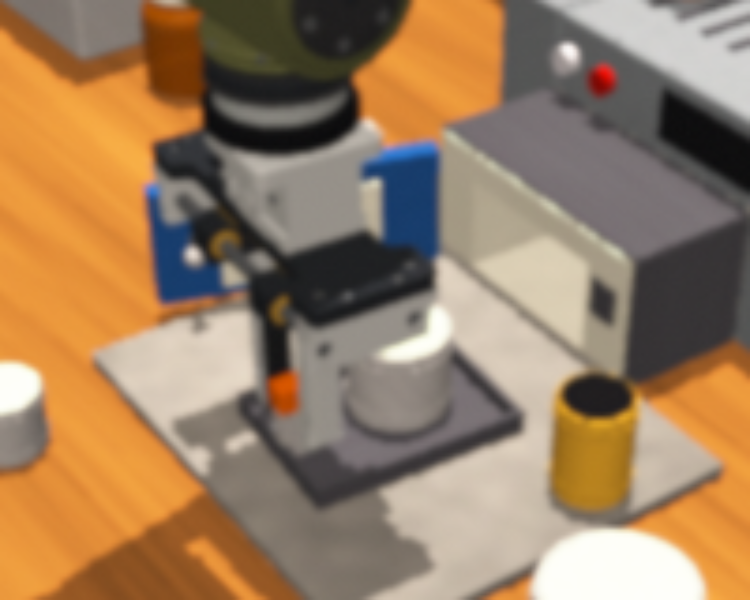

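```bash
python3 -m creep '{"hand":[1,1,1,1,1,1],"slide":[[0,0,0],[0,0,0],[0,0,0],[0,0,0],[0,0,0],[0,0,0]],"spin":[0,0,0,0,0,0]}'
python3 - <<'E'
from p import *
st()
E
```

```text
time_s: 3.55
ee_pos: [0.4402, 0.0333, 0.0404]
eef_rot: [1.817, 1.571, 1.702]
force: [-0.6, 3.3, -0.6]
grip_width: 0.0142
t 3.55 tcp [0.4402 0.0333 0.0404] kiln [-0.1885 -0.0407] F [-0.6  3.3 -0.6] w 0.0142 jaw yaw 83.4
```

```bash
python3 - <<'E'
from p import *
o,R=st();print(sl(o,R,[*tow([-.14,0]),o["ee_pos"][2]]))
E
```

```text
t 3.55 tcp [0.4402 0.0333 0.0404] kiln [-0.1885 -0.0407] F [-0.6  3.3 -0.6] w 0.0142 jaw yaw 83.4
[0.     0.0436 0.0459]
```

```bash
python3 -m creep '{"hand":[1,1,1,1,1,1,1,1,1,1,1,1],"slide":[[0,0.002,0.002],[0,0.006,0.006],[0,0.011,0.011],[0,0.016,0.016],[0,0.021,0.022],[0,0.026,0.028],[0,0.031,0.033],[0,0.036,0.038],[0,0.04,0.042],[0,0.043,0.045],[0,0.0436,0.0459],[0,0.0436,0.0459]],"spin":[0,0,-0.5,-1,-1.5,-2,-2.5,-3,-3.5,-3.5,-3.5,-3.5]}'
python3 - <<'E'
from p import *
for n in("top","side"):cv2.imwrite(f"pics/{n}3.png",cv2.resize(ctrl.camera(n)[90:250,130:330,::-1],(750,600)))
st()
E
```

```text
time_s: 4.55
ee_pos: [0.4905, 0.0709, 0.0404]
eef_rot: [-2.693, 1.569, -2.748]
force: [-3.9, -2.7, 4.2]
grip_width: 0.0141
t 4.65 tcp [0.4905 0.0709 0.0404] kiln [-0.1403 -0.0005] F [-5.7 -2.7  4.2] w 0.0137 jaw yaw 86.9
```

View pics/side3.png

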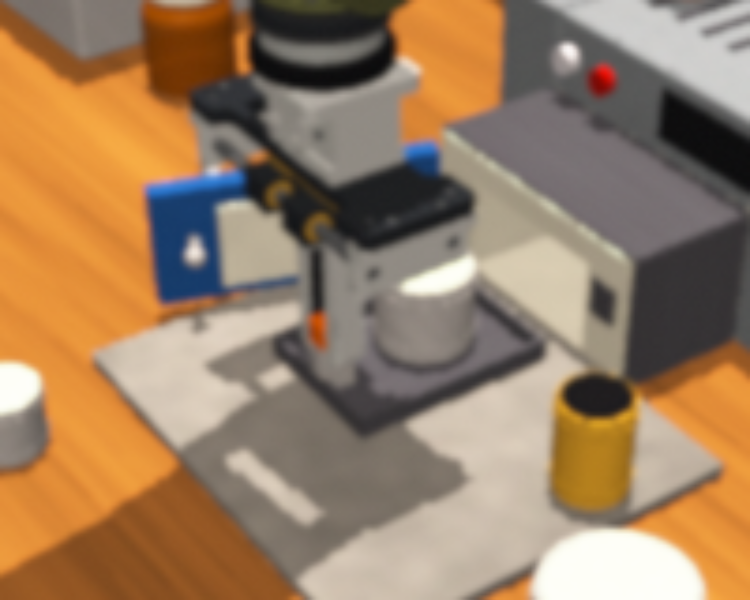

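View pics/top3.png

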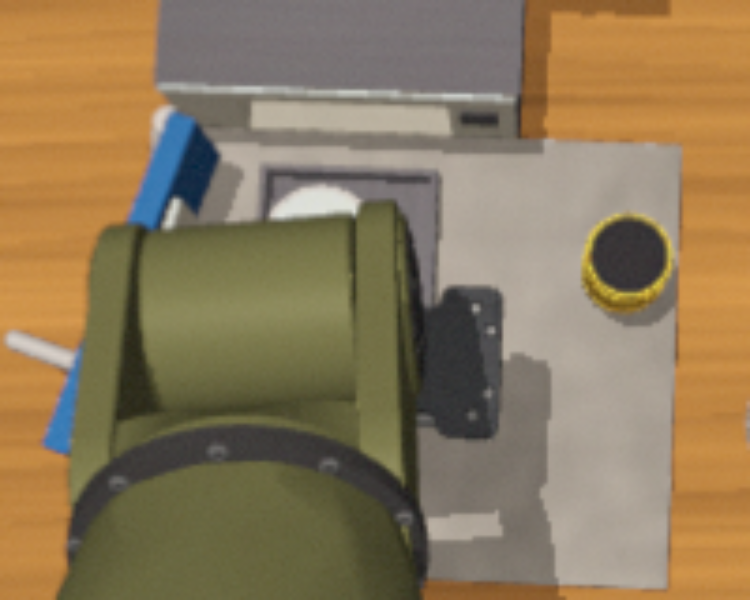

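```bash
python3 -m creep '{"hand":[1,1,1,1,1,1,1,1],"slide":[[0,0,0.002],[0,0.0005,0.006],[0,0.0005,0.012],[0,0.0005,0.018],[0,0.0005,0.025],[0,0.0005,0.032],[0,0.0005,0.039],[0,0.0005,0.045]],"spin":[0,0,0,0,0,0,0,0]}'
python3 - <<'E'
from p import *
st()
E
python3 -m creep '{"hand":[1,1,1,1,1,1,1,1,1,1,1],"slide":[[0,0,0.006],[0,0,0.012],[0,0,0.018],[0,0,0.025],[0,0,0.032],[0,0,0.039],[0,0,0.046],[0,0,0.053],[0,0,0.058],[0,0,0.062],[0,0,0.062]],"spin":[0,0,0,0,0,0,0,0,0,0,0]}'
python3 - <<'E'
from p import *
for n in("top","side"):cv2.imwrite(f"pics/{n}4.png",cv2.resize(ctrl.camera(n)[90:250,130:330,::-1],(750,600)))
st()
E
```

```text
time_s: 5.32
ee_pos: [0.5352, 0.0693, 0.0404]
eef_rot: [-3.058, 1.568, -3.112]
force: [-10.5, 0.1, 9.9]
grip_width: 0.0141
t 5.3167 tcp [0.5352 0.0693 0.0404] kiln [-0.0955  0.0003] F [-10.5   0.1   9.9] w 0.0141 jaw yaw 86.9
time_s: 6.23
ee_pos: [0.5978, 0.0658, 0.0404]
eef_rot: [-3.025, 1.57, -3.079]
force: [-2.6, 0.6, 3.2]
grip_width: 0.014
t 6.3333 tcp [0.5978 0.0658 0.0405] kiln [-0.0328  0.0002] F [-0.7  0.3  1.9] w 0.0136 jaw yaw 86.9
```

View pics/side4.png

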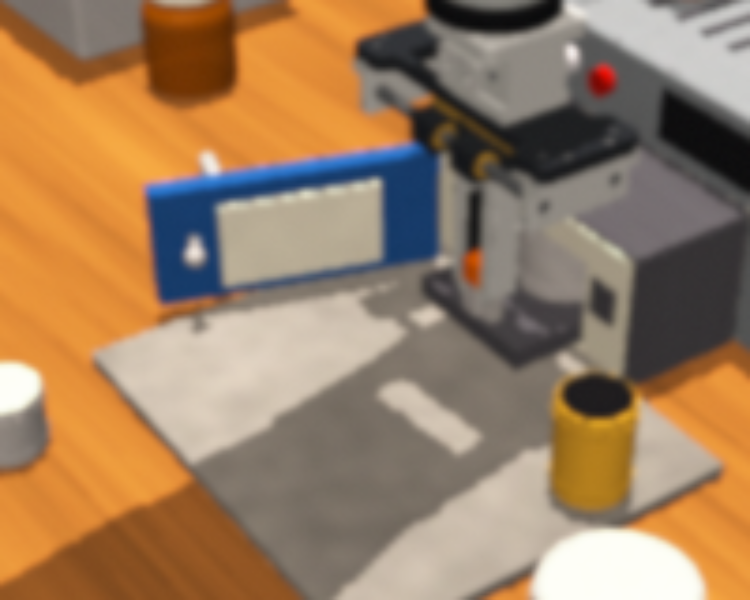

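```bash
python3 -m creep '{"hand":[1,1,1,1,1,1],"slide":[[0,0,0.004],[0,0,0.009],[0,0,0.014],[0,0,0.018],[0,0,0.018],[0,0,0.018]],"spin":[0,0,0,0,0,0]}'
python3 - <<'E'
from p import *
st()
E
```

```text
time_s: 6.83
ee_pos: [0.6158, 0.0649, 0.0404]
eef_rot: [-0.159, 1.571, -0.213]
force: [-1.3, 0.6, 2.4]
grip_width: 0.0137
t 6.8333 tcp [0.6158 0.0649 0.0404] kiln [-0.0149  0.0002] F [-1.3  0.6  2.4] w 0.0137 jaw yaw 86.9
```

```bash
python3 -m creep '{"hand":[0,0,0,0,0,0,0,0,0,0,0,0],"slide":[[0,0,0],[0,0,0],[0,0,0],[0,0,0],[0,0,0],[0,0,0],[0,0,-0.005],[0,0,-0.012],[0,0,-0.02],[0,0,-0.03],[0,0,-0.035],[0,0,-0.035]],"spin":[0,0,0,0,0,0,0,0,0,0,0,0]}'
python3 - <<'E'
from p import *
for n in("top","side"):cv2.imwrite(f"pics/{n}5.png",cv2.resize(ctrl.camera(n)[90:250,130:330,::-1],(750,600)))
o,R=st()
E
```

```text
time_s: 7.83
ee_pos: [0.5797, 0.0669, 0.0406]
eef_rot: [-3.064, 1.57, -3.118]
force: [1.0, 0.7, -0.1]
grip_width: 0.0471
t 7.9333 tcp [0.5808 0.0668 0.0408] kiln [-0.0498  0.0003] F [0.  0.4 0. ] w 0.0469 jaw yaw 86.9
```

View pics/side5.png

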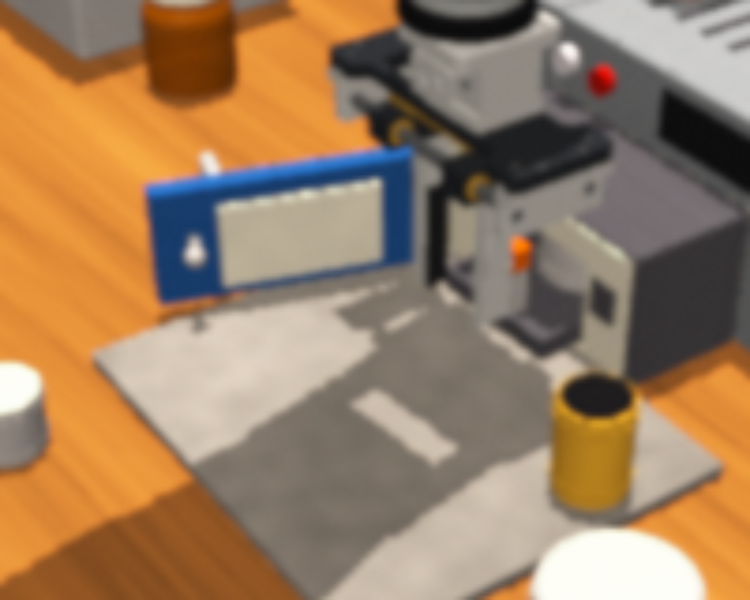

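```bash
python3 -m creep '{"hand":[0,0,0,0,0,0,0,0,0,0,0,0],"slide":[[0.006,0,0],[0.012,0,0],[0.015,0,0],[0.015,0,0.003],[0.015,0,0.008],[0.015,0,0.013],[0.015,0,0.018],[0.015,0,0.023],[0.015,0,0.028],[0.015,0,0.033],[0.015,0,0.036],[0.015,0,0.036]],"spin":[0,0,0,0,0,0,0,0,0,0,0,0]}'
python3 - <<'E'
from p import *
o,R=st()
E
```

```text
time_s: 8.93
ee_pos: [0.6171, 0.0648, 0.0255]
eef_rot: [3.111, 1.57, 3.056]
force: [-2.5, 0.6, 2.3]
grip_width: 0.0469
t 8.9333 tcp [0.6171 0.0648 0.0255] kiln [-0.0136  0.0002] F [-2.5  0.6  2.3] w 0.0469 jaw yaw 86.9
```

```bash
python3 -m creep '{"hand":[0,0,0,0],"slide":[[0,0,0.0015],[0,0,0.003],[0,0,0.004],[0,0,0.004]],"spin":[0,0,0,0]}'
python3 -m creep '{"hand":[0,0],"slide":[[0,0,0.001],[0,0,0.001]],"spin":[0,0]}'
python3 -m creep '{"hand":[0,0],"slide":[[0,0,0.001],[0,0,0.001]],"spin":[0,0]}'
python3 - <<'E'
from p import *
o,R=st()
E
```

```text
time_s: 9.27
ee_pos: [0.6205, 0.0647, 0.0255]
eef_rot: [-3.111, 1.569, 3.118]
force: [-7.1, 0.7, 3.3]
grip_width: 0.047
time_s: 9.43
ee_pos: [0.6205, 0.0647, 0.0254]
eef_rot: [-3.091, 1.567, 3.138]
force: [-17.5, 1.1, 8.2]
grip_width: 0.0468
time_s: 9.6
ee_pos: [0.6203, 0.0646, 0.0254]
eef_rot: [-3.082, 1.564, -3.136]
force: [-28.6, 0.0, 15.4]
grip_width: 0.0472
t 9.6 tcp [0.6203 0.0646 0.0254] kiln [-0.0103  0.0002] F [-28.6   0.   15.4] w 0.0472 jaw yaw 86.9
```

```bash
python3 -m creep '{"hand":[0,0,0,0,0,0,0,0,0,0,0,0],"slide":[[0,0,-0.005],[0,0,-0.015],[0,0,-0.03],[0,0,-0.05],[0,0,-0.07],[-0.02,0,-0.1],[-0.05,0,-0.13],[-0.08,0,-0.16],[-0.1,0,-0.19],[-0.12,0,-0.22],[-0.13,0,-0.24],[-0.13,0,-0.24]],"spin":[0,0,0,0,0,0,0,0,0,0,0,0]}'
python3 - <<'E'
from p import *
a=ctrl.camera("top")[:,:,::-1];b=ctrl.camera("side")[:,:,::-1]
cv2.imwrite("pics/top6f.png",a);cv2.imwrite("pics/side6f.png",b)
cv2.imwrite("pics/top6.png",cv2.resize(a[80:160,150:290],(800,457),interpolation=cv2.INTER_CUBIC));cv2.imwrite("pics/side6.png",cv2.resize(b[100:220,160:340],(800,533),interpolation=cv2.INTER_CUBIC))
st()
E
```

```text
time_s: 10.6
ee_pos: [0.3819, 0.0778, 0.1579]
eef_rot: [0.166, 1.566, 0.112]
force: [-0.8, -0.7, 0.3]
grip_width: 0.047
t 10.7 tcp [0.3837 0.0776 0.1562] kiln [-0.2473  0.0006] F [ 0.1  0.2 -0.2] w 0.0469 jaw yaw 86.9
```

View pics/side6.png

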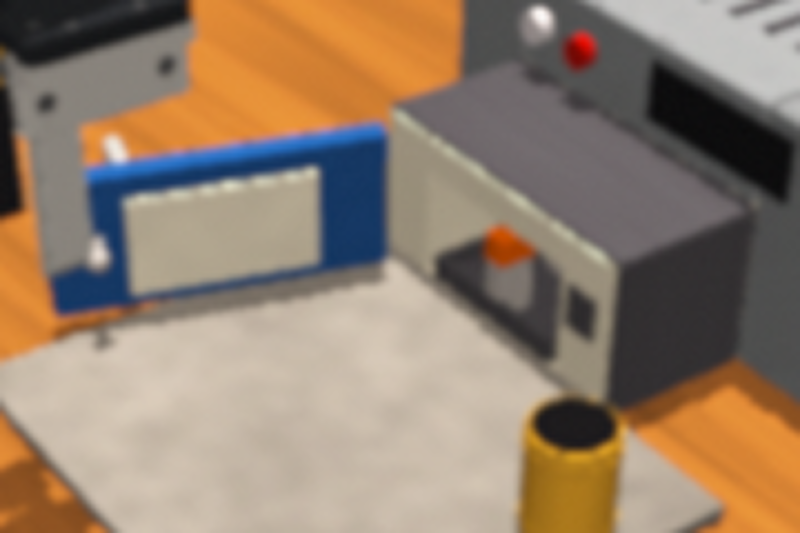

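View pics/top6.png

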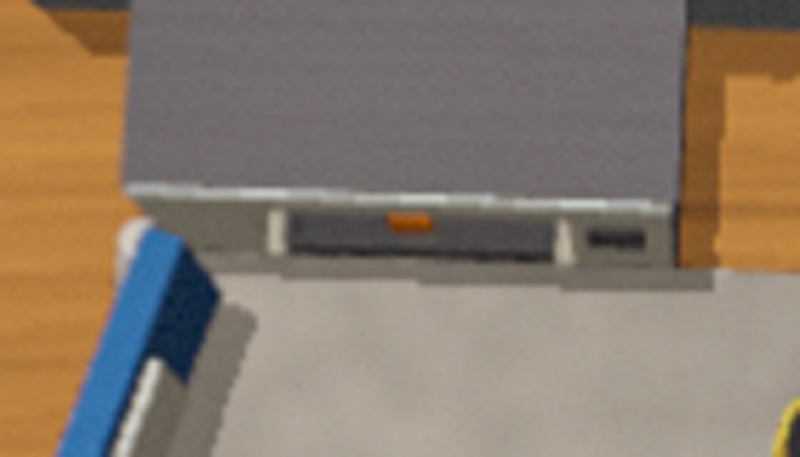

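```bash
python3 - <<'E'
from p import *
S=lambda u,v,z:tok(onz("side",160+(u+.5)*.225-.5,100+(v+.5)*.225-.5,z)).round(4)
T=lambda u,v,z:tok(onz("top",150+(u+.5)*.175-.5,80+(v+.5)*.175-.5,z)).round(4)
print("tray rear corners bottom side",S(553,360,.011),S(438,275,.012),"rim",S(440,258,.024),S(553,345,.024))
print("tray rear bottom top-view",T(290,252,.011),T(555,260,.011),"rim",T(290,243,.024),T(555,253,.024))
print("door-frame bottoms (x=0,|y|=.055)",T(277,258,.01),T(565,266,.01),"throat top edge",T(125,188,.094),T(675,208,.094),"side",S(393,108,.094),S(618,265,.094))
print("tab top rear edge", T(410,229,.06),S(505,265,.05))
E
```

```text
tray rear corners bottom side [ 0.0048 -0.0485] [0.0018 0.0448] rim [0.0015 0.0431] [ 0.001  -0.0518]
tray rear bottom top-view [0.0009 0.0471] [ 0.0011 -0.048 ] rim [0.0011 0.0453] [ 0.0006 -0.0486]
door-frame bottoms (x=0,|y|=.055) [-0.0012  0.0519] [-0.0008 -0.0516] throat top edge [0.0015 0.0902] [ 0.0005 -0.0911] side [0.0014 0.0872] [ 0.0016 -0.0918]
tab top rear edge [-0.0012 -0.001 ] [ 0.0007 -0.0116]
```

```bash
cat >> p.py <<'E'
def C(th,gap,r=.155,hx=.008,hy=.0125):
    H=np.array([-.015,.085]);d=np.array([-np.sin(th),-np.cos(th)]);n=np.array([-np.cos(th),np.sin(th)])
    return H+r*d+(hx*abs(n[0])+hy*abs(n[1])+gap)*n
E
python3 - <<'E'
from p import *
o,R=st();c=C(1.87,.016);print(c);print(sl(o,R,[*tow(c),.13]))
E
```

```text
t 10.7 tcp [0.3837 0.0776 0.1562] kiln [-0.2473  0.0006] F [ 0.1  0.2 -0.2] w 0.0469 jaw yaw 86.9
[-0.15418158  0.15964411]
[0.0265 0.1591 0.0929]
```

```bash
python3 -m creep '{"hand":[1,1,1,1,1,1,1,1,1,1,1,1],"slide":[[0,0.02,0],[0,0.045,0.01],[0,0.07,0.02],[0,0.1,0.04],[0,0.13,0.06],[0.01,0.15,0.08],[0.02,0.159,0.093],[0.0265,0.159,0.093],[0.0265,0.159,0.093],[0.0265,0.159,0.093],[0.0265,0.159,0.093],[0.0265,0.159,0.093]],"spin":[0,0,0,0,0,0,0,0,0,0,0,0]}' 
python3 - <<'E'
from p import *
a=ctrl.camera("top")[:,:,::-1];b=ctrl.camera("side")[:,:,::-1]
cv2.imwrite("pics/side7.png",cv2.resize(b[60:220,110:310],(750,600),interpolation=cv2.INTER_CUBIC))
o,R=st();c=C(1.87,.016);print(sl(o,R,[*tow(c),.05]))
for z in (.092,):print(proj("side",[*tow(c),z]))
E
```

```text
time_s: 11.7
ee_pos: [0.4846, 0.2309, 0.1296]
eef_rot: [0.415, 1.57, 0.361]
force: [-1.0, -0.1, 0.2]
grip_width: 0.0005
t 11.8 tcp [0.4846 0.231  0.1296] kiln [-0.1547  0.1591] F [-0.8 -0.4  0.7] w 0.0006 jaw yaw 86.9
[0.0796 0.0005 0.0004]
[173.62241912 130.76770405]
```

View pics/side7.png

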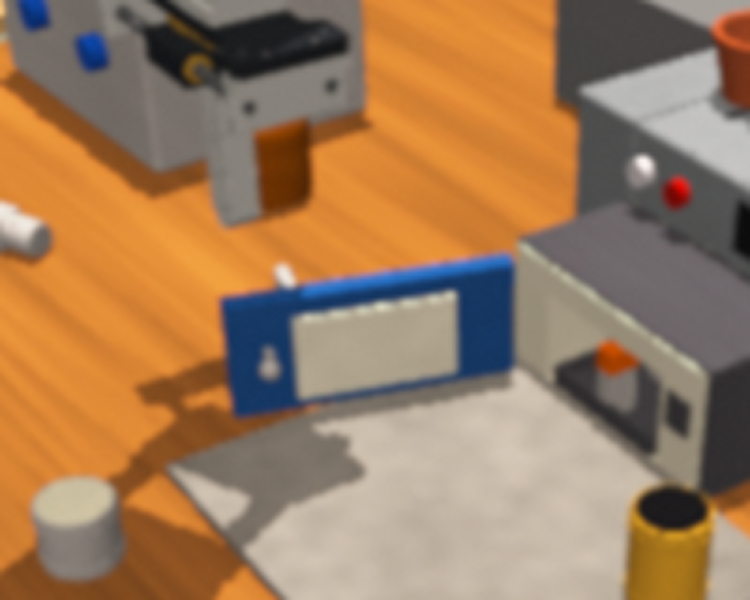

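```bash
python3 -m creep '{"hand":[1,1,1,1,1,1,1],"slide":[[0.01,0.0005,0],[0.025,0.0005,0],[0.04,0.0005,0],[0.055,0.0005,0],[0.07,0.0005,0],[0.08,0.0005,0],[0.08,0.0005,0]],"spin":[0,0,0,0,0,0,0]}' 
python3 - <<'E'
from p import *
a=ctrl.camera("top")[:,:,::-1];b=ctrl.camera("side")[:,:,::-1]
cv2.imwrite("pics/side8.png",cv2.resize(b[60:220,110:310],(750,600),interpolation=cv2.INTER_CUBIC))
o,R=st()
for th in np.arange(1.87,-.1,-.12):
  print(round(th,2),sl(o,R,[*tow(C(th,0)),.05]))
E
```

```text
time_s: 12.38
ee_pos: [0.4835, 0.2313, 0.0467]
eef_rot: [-2.711, 1.568, -2.766]
force: [-0.3, -0.3, 0.2]
grip_width: 0.0005
t 12.4833 tcp [0.4846 0.2318 0.049 ] kiln [-0.1547  0.1598] F [-0.6  0.5  0.8] w 0.0003 jaw yaw 86.9
1.87 [-0.001  -0.0155 -0.0041]
1.75 [-0.001  -0.0337 -0.0103]
1.63 [-0.001  -0.0528 -0.0142]
1.51 [-0.001  -0.0713 -0.0157]
1.39 [-0.001  -0.0892 -0.0151]
1.27 [-0.001  -0.1071 -0.0124]
1.15 [-0.001  -0.1248 -0.0076]
1.03 [-0.001  -0.1419 -0.0006]
0.91 [-0.001  -0.1583  0.0085]
0.79 [-0.001  -0.1736  0.0196]
0.67 [-0.001  -0.1876  0.0327]
0.55 [-0.001  -0.2     0.0476]
0.43 [-0.001  -0.2105  0.064 ]
0.31 [-0.001  -0.2189  0.0818]
0.19 [-0.001  -0.225   0.1007]
0.07 [-0.001  -0.2287  0.1203]
-0.05 [-0.001  -0.2299  0.1391]
```

View pics/side8.png

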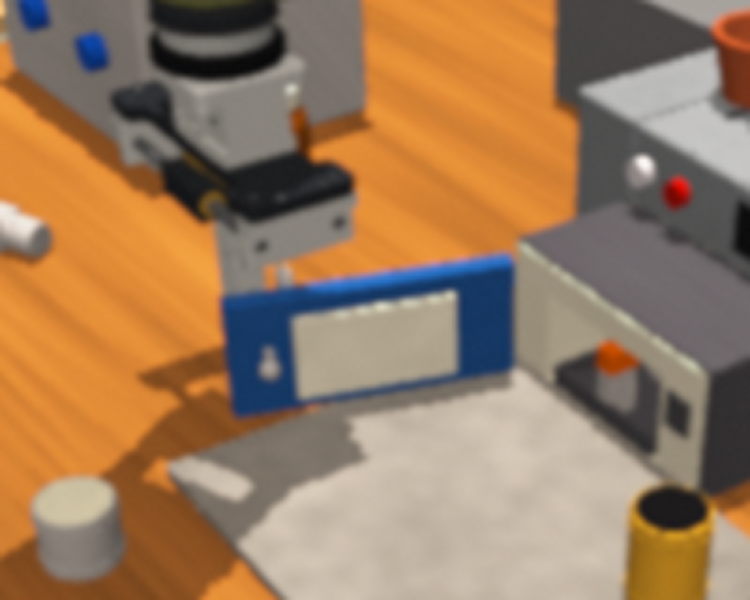

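```bash
python3 -m creep '{"hand":[1,1,1,1,1,1,1,1,1,1,1,1],"slide":[[0,-0.008,-0.002],[0,-0.0155,-0.004],[0,-0.025,-0.007],[0,-0.034,-0.01],[0,-0.043,-0.012],[0,-0.053,-0.014],[0,-0.062,-0.015],[0,-0.071,-0.0157],[0,-0.08,-0.0157],[0,-0.089,-0.015],[0,-0.098,-0.014],[0,-0.107,-0.0124]],"spin":[0,0,0,0,0,0,0,0,0,0,0,0]}' 
python3 - <<'E'
from p import *
a=ctrl.camera("top")[:,:,::-1];b=ctrl.camera("side")[:,:,::-1]
cv2.imwrite("pics/side9.png",cv2.resize(b[60:220,110:310],(750,600),interpolation=cv2.INTER_CUBIC))
o,R=st()
E
```

```text
time_s: 13.48
ee_pos: [0.4664, 0.1247, 0.0489]
eef_rot: [2.823, 1.571, 2.768]
force: [-0.2, 0.2, -0.5]
grip_width: 0.0005
t 13.5833 tcp [0.4665 0.1244 0.0489] kiln [-0.1671  0.0516] F [-1.  -0.5 -0.3] w 0.0008 jaw yaw 86.8
```

View pics/side9.png

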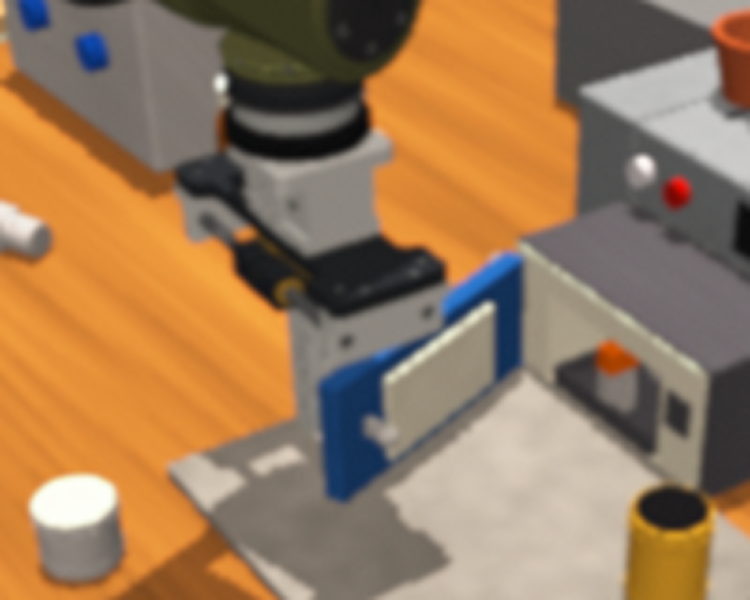

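```bash
python3 -m creep '{"hand":[1,1,1,1,1,1,1,1,1,1,1,1],"slide":[[0,-0.009,0.002],[0,-0.018,0.005],[0,-0.026,0.008],[0,-0.035,0.012],[0,-0.043,0.0165],[0,-0.051,0.021],[0,-0.059,0.0265],[0,-0.0665,0.032],[0,-0.0735,0.0385],[0,-0.0805,0.045],[0,-0.087,0.0525],[0,-0.093,0.06]],"spin":[0,0,0,0,0,0,0,0,0,0,0,0]}' 
python3 - <<'E'
from p import *
a=ctrl.camera("top")[:,:,::-1];b=ctrl.camera("side")[:,:,::-1]
cv2.imwrite("pics/side10.png",cv2.resize(b[60:220,110:310],(750,600),interpolation=cv2.INTER_CUBIC))
o,R=st()
for th in np.arange(.55,-.06,-.06):
  print(round(th,2),sl(o,R,[*tow(C(th,0)),.049]))
E
```

```text
time_s: 14.58
ee_pos: [0.522, 0.0287, 0.0489]
eef_rot: [-2.518, 1.571, -2.572]
force: [-0.1, 1.0, 0.8]
grip_width: 0.0004
t 14.6833 tcp [0.5222 0.0285 0.0489] kiln [-0.1063 -0.0411] F [-0.5 -0.  -0.1] w 0.0006 jaw yaw 86.8
0.55 [-0.0001  0.0009 -0.0011]
0.49 [-0.0001 -0.0046  0.007 ]
0.43 [-0.0001 -0.0096  0.0154]
0.37 [-0.0001 -0.014   0.0241]
0.31 [-0.0001 -0.018   0.0332]
0.25 [-0.0001 -0.0213  0.0425]
0.19 [-0.0001 -0.0241  0.0521]
0.13 [-0.0001 -0.0262  0.0618]
0.07 [-0.0001 -0.0278  0.0717]
0.01 [-0.0001 -0.0287  0.0817]
-0.05 [-0.0001 -0.029   0.0905]
```

View pics/side10.png

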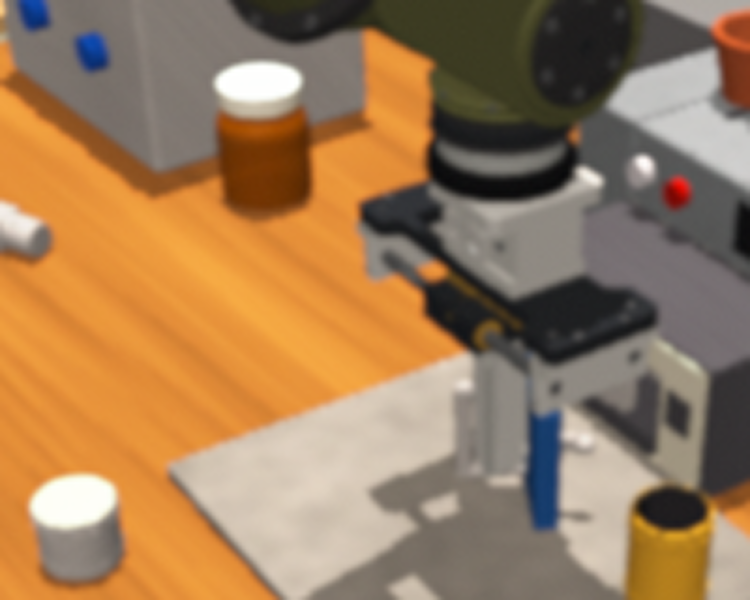

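```bash
python3 -m creep '{"hand":[1,1,1,1,1,1,1,1],"slide":[[0,-0.0046,0.007],[0,-0.0096,0.0154],[0,-0.014,0.0241],[0,-0.018,0.0332],[0,-0.0213,0.0425],[0,-0.0241,0.0521],[0,-0.0262,0.0618],[0,-0.0262,0.0618]],"spin":[0,0,0,0,0,0,0,0]}' 
python3 - <<'E'
from p import *
st()
E
python3 -m creep '{"hand":[1,1,1,1,1],"slide":[[0,-0.0008,0.005],[0,-0.0016,0.01],[0,-0.002,0.014],[0,-0.0025,0.018],[0,-0.0025,0.018]],"spin":[0,0,0,0,0]}' 
python3 - <<'E'
from p import *
st()
E
```

```text
time_s: 15.35
ee_pos: [0.5829, -0.0007, 0.0488]
eef_rot: [-0.131, 1.57, -0.186]
force: [-0.3, 0.3, -0.2]
grip_width: 0.0004
t 15.35 tcp [ 0.5829 -0.0007  0.0488] kiln [-0.0442 -0.067 ] F [-0.3  0.3 -0.2] w 0.0004 jaw yaw 86.9
time_s: 15.77
ee_pos: [0.6001, -0.0037, 0.0491]
eef_rot: [-0.204, 1.57, -0.258]
force: [-0.6, 1.0, -0.2]
grip_width: 0.0005
t 15.7667 tcp [ 0.6001 -0.0037  0.0491] kiln [-0.0269 -0.0691] F [-0.6  1.  -0.2] w 0.0005 jaw yaw 86.9
```

```bash
python3 -m creep '{"hand":[1,1,1],"slide":[[0,0,0.0015],[0,0,0.003],[0,0,0.003]],"spin":[0,0,0]}' 
python3 -m creep '{"hand":[1,1,1],"slide":[[0,0,0.001],[0,0,0.002],[0,0,0.002]],"spin":[0,0,0]}' 
python3 - <<'E'
from p import *
st()
b=ctrl.camera("side")[:,:,::-1]
cv2.imwrite("pics/side11.png",cv2.resize(b[90:250,150:350],(750,600),interpolation=cv2.INTER_CUBIC))
E
```

```text
time_s: 16.02
ee_pos: [0.6018, -0.0037, 0.0489]
eef_rot: [-3.077, 1.569, -3.132]
force: [-5.4, -0.4, 1.9]
grip_width: 0.0005
time_s: 16.27
ee_pos: [0.6019, -0.0037, 0.0489]
eef_rot: [-3.109, 1.564, 3.12]
force: [-24.0, 0.2, 14.0]
grip_width: 0.0005
t 16.2667 tcp [ 0.6019 -0.0037  0.0489] kiln [-0.0251 -0.069 ] F [-24.    0.2  14. ] w 0.0005 jaw yaw 86.9
```

View pics/side11.png

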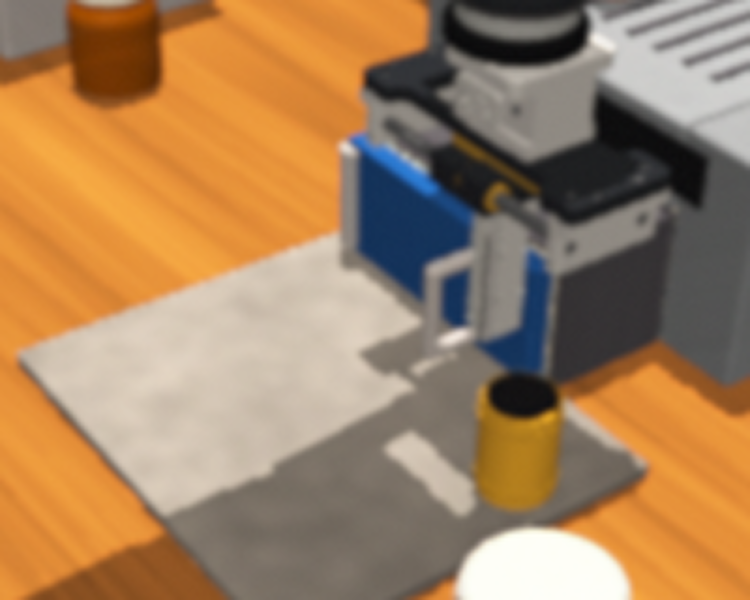

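```bash
python3 -m creep '{"hand":[1,1,1,1,1,1,1,1,1,1,1,1],"slide":[[0,0,-0.003],[0,0,-0.008],[0,0,-0.02],[-0.005,0,-0.03],[-0.02,0,-0.04],[-0.04,0.01,-0.06],[-0.06,0.02,-0.08],[-0.08,0.04,-0.11],[-0.1,0.06,-0.14],[-0.12,0.08,-0.17],[-0.13,0.1,-0.2],[-0.13,0.13,-0.22]],"spin":[0,0,0,0,0,0,0,0,0,0,0,0]}' 
python3 -m creep '{"hand":[1,1,1],"slide":[[0,0,0],[0,0,0],[0,0,0]],"spin":[0,0,0]}'
python3 - <<'E'
from p import *
st()
a=ctrl.camera("top")[:,:,::-1];b=ctrl.camera("side")[:,:,::-1]
cv2.imwrite("pics/side12.png",cv2.resize(b[90:250,150:350],(750,600),interpolation=cv2.INTER_CUBIC))
cv2.imwrite("pics/top12.png",cv2.resize(a[60:180,140:300],(800,600),interpolation=cv2.INTER_CUBIC))
E
```

```text
time_s: 17.32
ee_pos: [0.3903, 0.1382, 0.1811]
eef_rot: [0.266, 1.567, 0.211]
force: [0.7, 0.3, 0.4]
grip_width: 0.0007
time_s: 17.57
ee_pos: [0.392, 0.1377, 0.179]
eef_rot: [-0.07, 1.57, -0.124]
force: [-0.5, -1.4, -0.3]
grip_width: 0.0006
t 17.5667 tcp [0.392  0.1377 0.179 ] kiln [-0.2422  0.061 ] F [-0.5 -1.4 -0.3] w 0.0006 jaw yaw 86.9
```

View pics/side12.png

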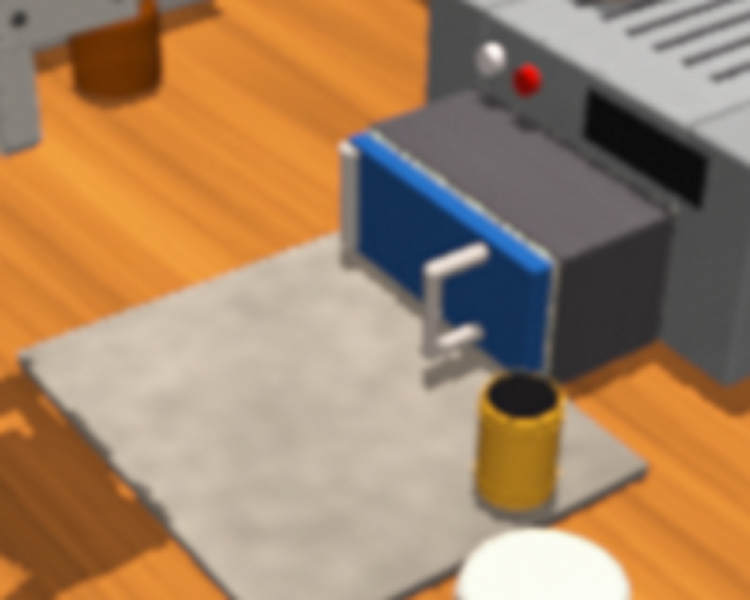

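View pics/top12.png

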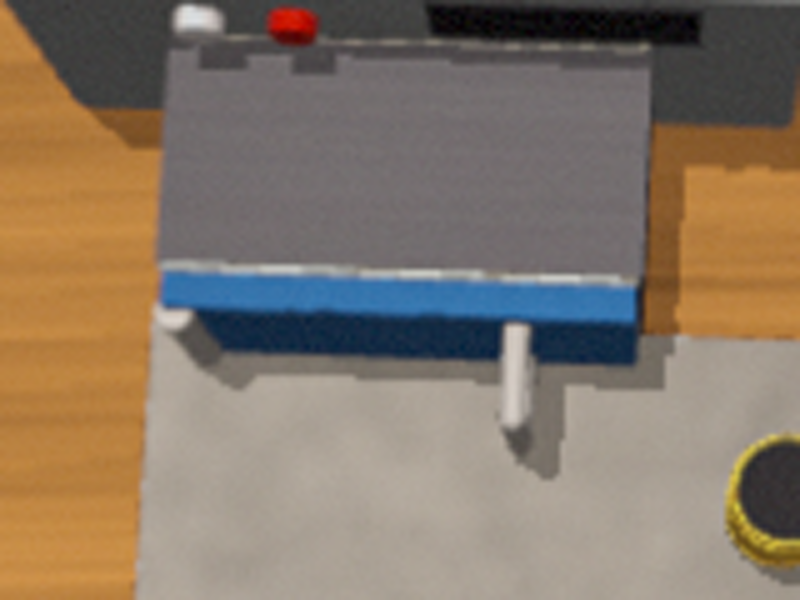

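```bash
python3 - <<'E'
from station import ctrl
print(ctrl.hand_in())
E
```

```text
the job is handed in; nothing more can be done
None
```

I slid the tray with its flask fully into the kiln, pushed the blue door home, and handed the job in at about 17.6 s. No verdict is reported on hand-in.

I pinched the tab (opening read 14 mm), lined the tray up with the mouth and slid it in. I then pushed its rear rim with the half-open fingers until they met the mouth front. The door went shut with the closed fingers pushing on its outer face.

**Tray:** In both pictures its rear edge lay about 1 mm inside the mouth plane, which puts its centre about 65 mm in. One rough corner reading from the side view gave 5 mm instead.

**Door:** The push stopped hard at about 24 N, 14.8 mm short of where the fingers had stopped at the mouth. That matches the 15 mm door thickness. After I backed off, the door still sat flush with the kiln face in both views.

**Flask and spare:** The flask was upright the last time it was in plain view, as it entered the mouth, but I could not see it once the door was shut. The spare flask looked unmoved in the final pictures; I did not measure it again. At hand-in the arm was clear of everything.

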